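Pry the retaining ring off the orange block's pin

TASK

The steel pin in the orange slotted block has to be drawn, so its brass spring retaining ring must come off first. Take the hooked pick from its stand, hook it into the ring's pull eye and pull the ring sideways out of the pin's groove until it lies clear of the pin, using the pick and not the fingers; leave the ring of the blue block where it is. Then lay the pick back in its stand and let go.

Things in the scene. Friction and masses are not known exactly. Their poses are not given: they have to be found in the camera images.
- pick: Loose hooked pick, 0.1 kg: round red handle, 20 mm diameter, 100 mm long, black band near each end; steel shank 7 mm thick. Origin on the handle's axis at mid-handle (grip here from above); x along the handle toward the hook, z up. The shank bends straight down at x = +90 mm; its tip ends 42 mm below the handle's axis. It starts level in its stand, hook down, axis 54 mm above the table.
- stand: Grey stand fixed to the table: foot 84 x 50 x 8 mm, two V forks at x = -32 and +32 mm (6 mm thick, 52 mm wide and 66 mm high at their tops) that carry the pick's handle; the fingers fit between the forks. Origin on the table under its middle, x along the resting handle toward the hook, z up. The pick rests with its origin 54 mm above this origin.
- clip_orange: Brass spring-wire ring, 76 x 45 mm, 5 mm thick, on the orange block's pin. Origin on the pin's centre at the ring's underside, 41 mm above the table; z up. Its sprung legs open toward +x; toward -x, about toward the robot, lies its round pull eye: centre x = -35 mm, 30 mm inside. Pull it level along its -x: about 6 N over its first 10 mm, then it slides free; at 40 mm it is clear of the pin.
- clip_blue: The same ring, same origin and axes, on the blue block: leave it. The blocks stand side by side in either order, fixed, alike but for colour: 108 x 66 mm, top 41 mm high, from x = -82 to +26 mm of the ring's origin; pin head 21 mm in diameter, 58 mm high. Under each eye and on toward -x the block has an open slot 26 mm wide, floor 8 mm above the table, for the hook; the ring slides on its sides.
Things that resemble listed ones, but are neither listed nor needed, are in the scene too. There is more than one size of the stand; the job needs the larger.

How it is judged:
On the way, in this order (a step that is already met when the one before it is completed fails the run):
1. the pick is lifted out of its stand with the fingers (z of pick in the frame of stand above 0.074 m and contact force between the fingers and pick above 1 N), for 0.1 s.
2. the orange block's ring is out of its groove while the pick is held (distance of clip_orange from where it was at the start of the episode above 0.025 m and contact force between the fingers and pick above 1 N), for 0.1 s.
At the end, for the whole second after the job is handed in: Orange block's ring at rest on the block or the table, over 28 mm from its place; blue block's ring within 10 mm of its place; pick at rest in its stand: within 20 mm lengthwise, 12 mm sideways and 10 mm in height of its resting place, and within 10 degrees of its line (distance of clip_orange from where it was at the start of the episode above 0.028 m and height (world z) of clip_orange above -0.02 m and linear speed of each of clip_orange, pick below 0.02 m/s and distance of clip_blue from where it was at the start of the episode below 0.01 m and x of pick in the frame of stand between -0.02 and 0.02 m and y of pick in the frame of stand between -0.012 and 0.012 m and z of pick in the frame of stand between 0.044 and 0.064 m and angle between the x axis of pick and the x axis of stand, either way round below 0.18 rad); the robot touches nothing.
It fails at once if the blue block's ring is moved more than 10 mm (distance of clip_blue from where it was at the start of the episode above 0.01 m).
It fails at once if the fingers or the arm push on the orange block's ring (contact force between any of the fingers, the arm and clip_orange above 1 N).
It also fails if it takes over 42 s, if anything falls off the work surface, if the arm or the gripper's body presses on something with over 40 N, if the wrist force passes 120 N, or if a joint passes its speed limit or range.

ROBOT

A 6-joint arm with a two-finger parallel gripper is mounted at the origin on a cart in front of the work surface, level with it; the furniture and walls round the work are solid. World frame = base frame: x ahead of the robot, y to its left, z up, the work surface at z = 0. Lengths are in m, angles in rad, forces in N, time in s.
With the tool pointing down it reaches from about 0.35 to 0.975 m from the base axis. Payload 7.1 kg.
Tool frame: the origin (TCP) lies midway between the tips of the shut fingers; the grasp point (between the pads) lies 19 mm behind it; z points along the fingers, y is the line along which they close (so a half turn about z gives the same grasp; the last joint's range is limited). The gripper opens to 88 mm and grips with 3 to 60 N. Pads are 20 mm wide; open, the fingers measure 115 mm over their backs; the gripper's body (75 mm by 178 mm) begins 61 mm behind the grasp point.
Start: joints at [-1.139, 0.423, 1.63, -0, 1.089, -0.019], TCP at [0.272, -0.563, 0.223] pointing down, gripper open.
Joint ranges: [-3, 3], [-0.9, 2.11], [0.09, 2.58], [-1.31, 4.45], [0.11, 2.69], [-2.54, 2.54]. Speed limits (rad/s): [2.39, 2.39, 3.01, 3.14, 3.14, 3.14].

INTERFACE

Orientations are given as a unit quaternion [w, x, y, z].
In Python, from station import move_pose, movel, movej, command_gripper, wait, inverse_kinematics, read_camera, camera_info, MotionError, job_done, get_time, get_joint_pos, get_qvel, get_effort, get_tcp_pos, get_ee_rot, get_ft_force, get_ft_torque, get_grip_width, get_finger_force gives the robot as it stands. Calls block until the motion is done:
- move_pose(position, orientation): joint-space move of the TCP to a pose.
- movel(position, frame=None, v=0.15, until_force=None): straight line of the TCP; frame=None keeps the orientation; v is the mean speed in m/s. With until_force (N) it stops when the force on the tool has changed by that much, and returns True; else False.
- movej(angles): joint-space move.
- command_gripper(opening): opening from 0.0 (shut) to 1.0 (fully open); the grip force is fixed at half the most; returns when the fingers have stopped.
- wait(seconds).
- inverse_kinematics(position, orientation): joint angles nearest the present ones, or None.
- read_camera(name): name is "scene" or "top" or "wrist"; returns the picture (384x512x3 uint8, red, green, blue); there is no depth.
- camera_info(name): a dict with "intrinsics" (3x3 intrinsics, pixels), "T" (4x4, takes a point from camera to world coordinates); the wrist camera has in their place "tool_from_camera" (4x4, takes a point from camera to tool coordinates, whose origin is the TCP and whose axes are the flange's). Camera axes: x right, y up, looking along -z (the intrinsics and any distortion apply to the point x, -y, -z); pixel columns grow to the right and rows downward; lengths in m; the calibration is good to about 2 mm. The wrist camera is an equidistant fisheye: a pixel r from the principal point sees the ray r / f radians off the axis. A picture is of the moment at which its call begins: read the wrist's pose just before it. camera_info takes no time and is no camera call.
A pose or a line that the arm cannot do raises MotionError and nothing moves.
- job_done(): hands the job in; it is judged then, once.
Readings, each from a call of its own:
- get_time(): time.
- get_joint_pos(): joint angles.
- get_qvel(): joint speeds.
- get_effort(): joint torques, N m.
- get_tcp_pos(): TCP position.
- get_ee_rot(): TCP orientation.
- get_ft_force(): force on the tool from outside, world axes, zero at the start.
- get_ft_torque(): the same for the moment, N m.
- get_grip_width(): opening from 0.0 (shut) to 1.0 (fully open).
- get_finger_force(): force on a finger pad.
Only numpy, scipy, OpenCV 4.12 (cv2) and the standard library are available. Lean on these libraries where they do the work, as an engineer would, in place of code of your own. Each camera call takes 0.05 s, during which the arm holds its last target. There are 200 camera calls.

## Working session

There is one attempt and no reset: what is moved stays moved. The work goes in short steps, each a Python script; the robot and the scene stay as the last script left them, time stands still between calls to the robot, and variables do not carry over. Pictures are saved under pics/ and viewed, at most 10 in all, crops included, and the job is handed in when it is done.

```bash
mkdir -p pics; python3 - <<'E'
from station import *
import cv2, numpy as np
np.set_printoptions(precision=4,suppress=True)
for n in ["scene","top"]:
    im=read_camera(n); cv2.imwrite(f"pics/{n}0.png",im[:,:,::-1])
    c=camera_info(n); print(n,{k:np.array(v).tolist() if not isinstance(v,str) else v for k,v in c.items()})
print(camera_info("wrist")); print(get_time(),get_ee_rot())
a=cv2.imread("pics/scene0.png");b=cv2.imread("pics/top0.png")
cv2.imwrite("pics/top0b.png",cv2.resize(b,(800,600),interpolation=cv2.INTER_CUBIC))
cv2.imwrite("pics/scene0b.png",cv2.resize(a,(800,600),interpolation=cv2.INTER_CUBIC))
E
```

```text
scene {'intrinsics': [[430.4635435752156, 0.0, 260.7326968211499], [0.0, 430.4635435752156, 192.15010040652916], [0.0, 0.0, 1.0]], 'T': [[0.15947867973198485, -0.72468933942907, 0.6703669980158641, 1.3874640953082131], [0.9872009124688652, 0.11641492548784708, -0.10900423635941556, -0.23236753712088978], [0.0009534839187465935, 0.6791707638300677, 0.7339796757587361, 0.9698922366705027], [0.0, 0.0, 0.0, 1.0]]}
top {'intrinsics': [[395.9576821375968, 0.0, 257.04242801681767], [0.0, 395.9576821375968, 192.49150661428385], [0.0, 0.0, 1.0]], 'T': [[0.2201711228311763, 0.9524327196798349, -0.2107049860694618, 0.3112752114556218], [-0.9754438471933469, 0.21626029510353773, -0.04172272443613369, -0.13735313514589986], [0.005829034560009467, 0.21471702132109566, 0.976658908274068, 1.2062788845697074], [0.0, 0.0, 0.0, 1.0]]}
{'intrinsics': array([[297.3186,   0.    , 259.3005],
       [  0.    , 297.3186, 191.027 ],
       [  0.    ,   0.    ,   1.    ]]), 'tool_from_camera': array([[ 0.0007,  0.9636,  0.2675,  0.0741],
       [ 1.    , -0.0006, -0.0004,  0.001 ],
       [-0.0002,  0.2675, -0.9636, -0.1625],
       [ 0.    ,  0.    ,  0.    ,  1.    ]])}
0.1 [-0.0006  0.9747  0.2235 -0.0001]
```

View pics/top0b.png

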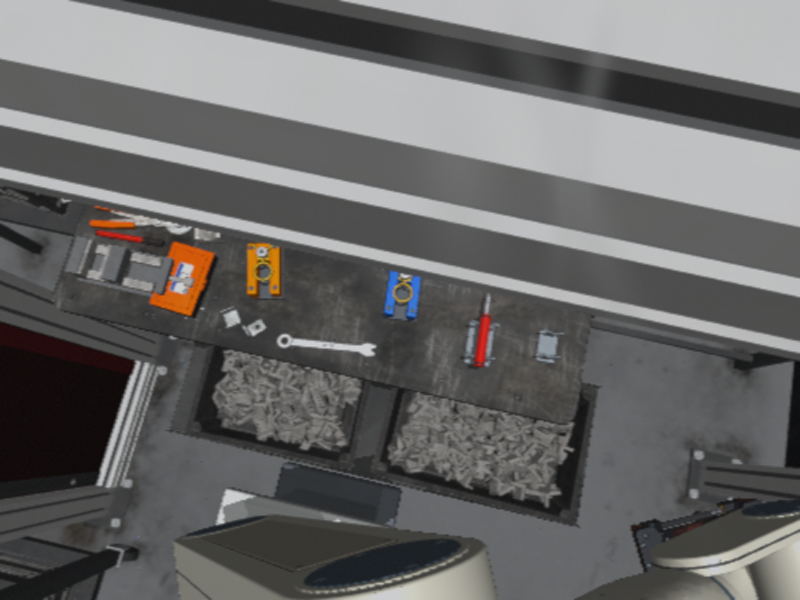

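View pics/scene0b.png

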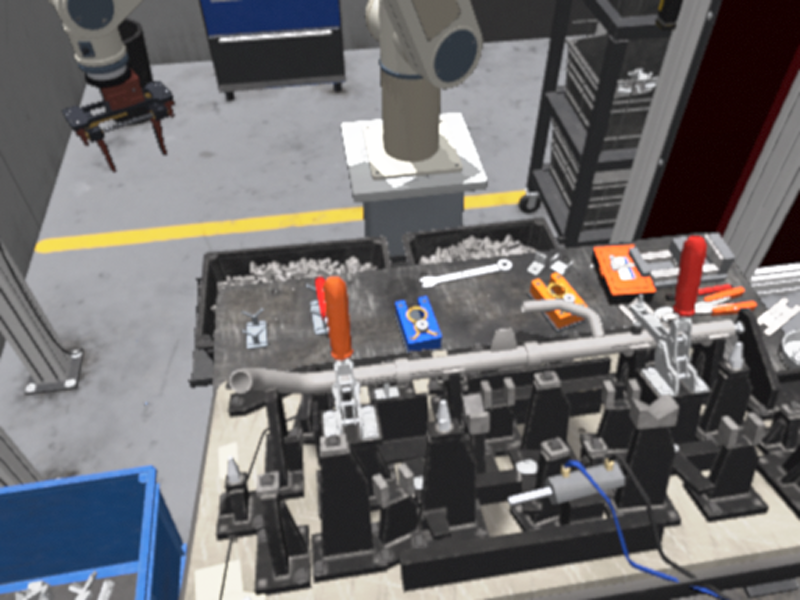

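Top view, at 800x600:
- **Pick:** red pick lying in the larger stand at (482,335), hook toward the top of the picture. The empty smaller stand is at (547,346).
- **Blocks:** orange slotted block with ring at (264,270), blue one at (403,294).
- **Look-alikes:** orange case (185,278), and a red tool and orange screwdriver-like tools at (125,230). The scene view also shows red/orange clamp handles on the fixture.

I choose the pick at (482,335) and the slotted block at (264,270).

```bash
cat > h.py <<'E'
from station import *
import cv2, numpy as np
from scipy.spatial.transform import Rotation as R
np.set_printoptions(precision=4,suppress=True)
def rot(q): return R.from_quat([q[1],q[2],q[3],q[0]])
def ray_fixed(n,uv):
    c=camera_info(n);K=np.array(c["intrinsics"]);T=np.array(c["T"])
    d=np.linalg.inv(K)@[uv[0],uv[1],1.]; return T[:3,3],T[:3,:3]@[d[0],-d[1],-d[2]]
def ray_wrist(uv,tcp,q):
    c=camera_info("wrist");K=c["intrinsics"];T=c["tool_from_camera"]
    p=(np.array(uv)-K[:2,2])/K[0,0];r=np.hypot(*p);s=np.sin(r)/max(r,1e-9)
    d=np.array([p[0]*s,-p[1]*s,-np.cos(r)]);Rt=rot(q)
    return Rt.apply(T[:3,3])+tcp,Rt.apply(T[:3,:3]@d)
def plane(o_d,z):
    o,d=o_d;return o+d*(z-o[2])/d[2]
def mask(im,col):
    h=cv2.cvtColor(im,cv2.COLOR_RGB2HSV)
    lo,hi={"red":((0,150,80),(6,255,255)),"orange":((9,170,120),(20,255,255)),"blue":((105,150,80),(120,255,255))}[col]
    m=cv2.inRange(h,lo,hi)
    if col=="red": m|=cv2.inRange(h,(174,150,80),(180,255,255))
    return m
def blobs(m,amin):
    n,l,s,c=cv2.connectedComponentsWithStats(m)
    return [(c[i],s[i,4],l==i) for i in range(1,n) if s[i,4]>=amin]
def down(yaw): # tool down, tool y (closing) at angle yaw+90deg ; tool x along yaw
    q=(R.from_euler("z",yaw)*R.from_quat([1,0,0,0])).as_quat(); return [q[3],*q[:3]]
def shot(name):
    tcp=np.array(get_tcp_pos());q=get_ee_rot();im=read_camera("wrist")
    cv2.imwrite(f"pics/{name}.png",im[:,:,::-1]);np.savez(f"pics/{name}.npz",tcp=tcp,q=q);return im,tcp,q
E
python3 - <<'E'
from h import *
im=cv2.imread("pics/top0.png")[:,:,::-1].copy()
for col,z in (("red",.054),("orange",.041),("blue",.041)):
    for c,a,l in blobs(mask(im,col),25):
        if c[1]>240 : continue
        ys,xs=np.nonzero(l);P=np.array([plane(ray_fixed("top",u),z)[:2] for u in zip(xs,ys)])
        w,v=np.linalg.eigh(np.cov(P.T));e=(P-P.mean(0))@v
        print(col,c/0.64,a,P.mean(0),"ext",np.ptp(e,axis=0),"yaw",np.degrees(np.arctan2(v[1,1],v[0,1])))
E
```

```text
red [118.6487 235.6192] 108 [0.5646 0.4777] ext [0.0113 0.0887] yaw 93.05385574003685
red [481.5186 340.1693] 192 [ 0.5192 -0.2515] ext [0.0197 0.0996] yaw -177.0883689033622
orange [110.519  223.6747] 112 [0.5875 0.5081] ext [0.0136 0.0846] yaw 99.50039452977268
orange [184.8042 278.1835] 801 [0.5136 0.3325] ext [0.0911 0.133 ] yaw 178.3666484471937
orange [262.1366 267.7487] 387 [0.5669 0.1921] ext [0.0612 0.1038] yaw -164.42999996365808
blue [390.1721 291.9384] 138 [ 0.5749 -0.0621] ext [0.019  0.0873] yaw -173.68715200443287
blue [413.5254 296.3501] 128 [ 0.5764 -0.1081] ext [0.0205 0.0823] yaw -175.90111177818952
```

```bash
python3 - <<'E'
from h import *
for y in (3,183): 
    for p in ([.52,-.25,.22],[.52,-.25,.035],[.44,.19,.05]): print(y,p,inverse_kinematics(p,down(np.radians(y))))
move_pose([.52,-.25,.22],down(np.radians(3)))
im,t,q=shot("w1"); print(get_time(),t)
for c,a,l in blobs(mask(im,"red"),200): print(c,a)
E
```

```text
3 [0.52, -0.25, 0.22] [-0.4688  0.3563  1.7405 -0.      1.0448  1.0497]
3 [0.52, -0.25, 0.035] [-0.4688  0.6254  1.8302 -0.      0.6861  1.0497]
3 [0.44, 0.19, 0.05] [ 0.3828  0.5053  2.0437 -0.      0.5926  1.9012]
183 [0.52, -0.25, 0.22] [-0.4688  0.3563  1.7405 -0.      1.0448 -2.0919]
183 [0.52, -0.25, 0.035] [-0.4688  0.6254  1.8302 -0.      0.6861 -2.0919]
183 [0.44, 0.19, 0.05] [ 0.3828  0.5053  2.0437 -0.      0.5926 -1.2404]
1.6333 [ 0.5198 -0.2507  0.22  ]
[259.5114 175.4061] 1273
```

View pics/w1.png

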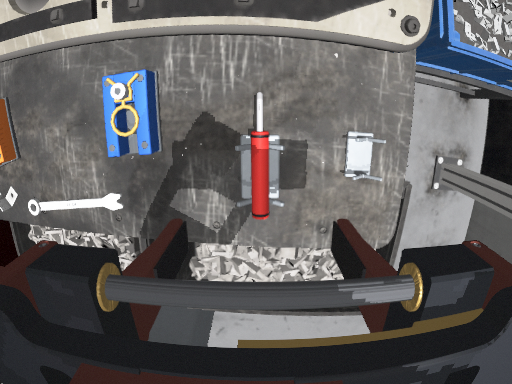

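The close view shows the red pick at about (260,175) in the larger stand, hook shank pointing up to (260,95). The small empty stand is at (360,156). The choice holds, so I measure, grasp and lift.

```bash
python3 - <<'E'
from h import *
im=cv2.imread("pics/w1.png")[:,:,::-1].copy();f=np.load("pics/w1.npz");t,q=f["tcp"],f["q"]
m=cv2.morphologyEx(mask(im,"red"),cv2.MORPH_CLOSE,np.ones((15,15)))
b=max(blobs(m,200),key=lambda x:x[1]);ys,xs=np.nonzero(b[2])
P=np.array([plane(ray_wrist(u,t,q),.054)[:2] for u in zip(xs,ys)])
w,v=np.linalg.eigh(np.cov(P.T));ax=v[:,1]*np.sign(v[0,1])
e=(P-P.mean(0))@ax;s=(P-P.mean(0))@[-ax[1],ax[0]]
c=P.mean(0)+ax*(e.max()+e.min())/2
yaw=np.arctan2(ax[1],ax[0]);print("centre",c,"yaw deg",np.degrees(yaw),"ext",np.ptp(e),np.ptp(s))
hook=plane(ray_wrist((260,95),t,q),.054);print("hook",hook,np.linalg.norm(hook[:2]-c))
np.savez("pick.npz",c=c,yaw=yaw)
ok=np.ptp(e)<.112 and np.ptp(e)>.088 and np.ptp(s)<.03
if ok:
    Q=down(yaw);
    move_pose([*c,.12],Q); movel([*c,.035],v=.1)
    print("width",get_grip_width()); command_gripper(0.0)
    print("grip",get_grip_width()*88,get_finger_force(),get_tcp_pos(),get_ft_force())
    movel([*c,.035+.06],v=.1); print(get_grip_width()*88,get_finger_force(),get_ft_force(),get_time())
E
```

```text
centre [ 0.5208 -0.2517] yaw deg 3.7198864417504187 ext 0.10175611345511687 0.019273563974242437
hook [ 0.6113 -0.2473  0.054 ] 0.09059941081334048
width 1.0001230768033178
grip 19.459677330239554 29.999700486660004 [ 0.5207 -0.2513  0.035 ] [0.3584 3.2978 0.1843]
19.567220365513993 29.997695982456207 [-0.134   0.2401 -0.3541] 4.925
```

```bash
python3 - <<'E'
from h import *
f=np.load("pick.npz");Q=down(float(f["yaw"]))
movel([.45,-.2,.2],v=.25); move_pose([.45,.10,.2],Q)
im,t,q=shot("w2"); print(get_time(),t,get_finger_force())
cv2.imwrite("pics/w2b.png",cv2.resize(cv2.imread("pics/w2.png"),(800,600),interpolation=cv2.INTER_CUBIC))
for c,a,l in blobs(mask(im,"orange"),100): print(c,a)
E
```

```text
6.825 [0.4503 0.0994 0.1996] 29.997656643390656
[209.9582  63.5331] 287
[173.5826  76.0957] 115
[178.593  103.4884] 172
```

View pics/w2b.png

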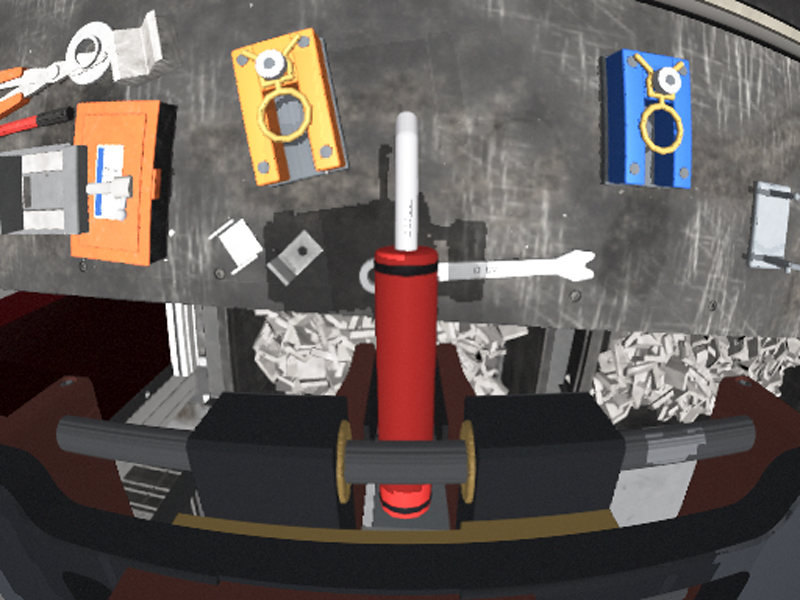

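The view shows:
- **Orange ring:** eye at (285,115), pin head at (271,64), slot opening down-right.
- **Held pick:** straight, bend at (405,115).
- **Loose brackets:** at (235,245) and (295,255), near where the fingers will go, so I check their height.

```bash
cat > meas.py <<'E'
from h import *
def measure(name,eye,head,S=.64):
    im=cv2.imread(f"pics/{name}.png")[:,:,::-1].copy();f=np.load(f"pics/{name}.npz");t,q=f["tcp"],f["q"]
    h=cv2.cvtColor(im,cv2.COLOR_RGB2HSV)
    e=np.array(eye)*S;hd=np.array(head)*S
    # eye: hole enclosed by brass
    br=cv2.inRange(h,(21,110,80),(32,255,255))
    r=22;x0,y0=(e-r).astype(int);sub=br[y0:y0+2*r,x0:x0+2*r]
    cs,_=cv2.findContours(cv2.morphologyEx(sub,cv2.MORPH_CLOSE,np.ones((3,3))),cv2.RETR_CCOMP,cv2.CHAIN_APPROX_NONE)
    best=None
    for c in cs:
        if cv2.pointPolygonTest(c,(float(r),float(r)),False)>0 and len(c)>=8:
            el=cv2.fitEllipse(c);print("eye ellipse",np.array(el[0])+[x0,y0],el[1])
            if best is None or el[1][0]<best[1][0]: best=el
    eu=np.array(best[0])+[x0,y0]
    r=16;x1,y1=(hd-r).astype(int);s=cv2.inRange(h[y1:y1+2*r,x1:x1+2*r],(0,0,120),(180,70,255))
    b=max(blobs(s,20),key=lambda k:k[1]);hu=b[0]+[x1,y1];print("head px",hu,b[1])
    E=plane(ray_wrist(eu,t,q),.0435);H=plane(ray_wrist(hu,t,q),.058)
    d=H-E;print("eye",E,"pin",H,"dist",np.hypot(*d[:2]),"yaw",np.degrees(np.arctan2(d[1],d[0])))
    return E,H,t,q
E
python3 - <<'E'
from meas import *
E,H,t,q=measure("w2",(285,115),(271,64))
def tri(r1,r2):
    (o1,d1),(o2,d2)=r1,r2;A=np.c_[d1,-d2];s=np.linalg.lstsq(A,o2-o1,rcond=None)[0]
    a,b=o1+s[0]*d1,o2+s[1]*d2;return (a+b)/2,np.linalg.norm(a-b)
for w,tp in (((235,245),(232,317)),((297,255),(256,326))):
    print(tri(ray_wrist(np.array(w)*.64,t,q),ray_fixed("top",np.array(tp)*.64)))
# slot/block corners at z=.041: lower-left & lower-right & upper
for u in ((257,186),(345,166),(232,53),(315,29)): print(u,plane(ray_wrist(np.array(u)*.64,t,q),.041))
# held pick bend, axis height .2+.019
print("bend",plane(ray_wrist(np.array((405,115))*.64,t,q),t[2]+.019))
E
```

```text
eye ellipse [180.8871  72.2407] (46.9031982421875, 51.973106384277344)
eye ellipse [181.1871  72.9906] (27.37102508544922, 29.20786476135254)
head px [172.2073  40.4109] 275
eye [0.5623 0.1902 0.0435] pin [0.5961 0.1986 0.058 ] dist 0.03483706457132364 yaw 14.055464448524457
(array([0.4633, 0.2315, 0.0166]), np.float64(0.0037381224332266694))
(array([0.4568, 0.1826, 0.0092]), np.float64(0.0029122836854936734))
(257, 186) [0.5112 0.2077 0.041 ]
(345, 166) [0.5269 0.145  0.041 ]
(232, 53) [0.6092 0.2331 0.041 ]
(315, 29) [0.6252 0.1728 0.041 ]
bend [0.5425 0.1047 0.2186]
```

The eye–pin distance is 34.8 mm (expected 35) and the yaw of 14–15° agrees with the block edges. The brackets are under 20 mm high, so the fingers clear them. Next: hook and pull.

```bash
python3 - <<'E'
from h import *
yaw=np.radians(14.5);d=np.array([np.cos(yaw),np.sin(yaw)]);Q=down(yaw)
E=np.array([.5623,.1902]);p=E-.0905*d
move_pose([*p,.12],Q)
hit=movel([*p,.041],v=.08,until_force=5);print("hit",hit,get_tcp_pos(),get_ft_force(),get_time())
if not hit:
    shot("w3"); f0=np.array(get_ft_force())
    for s in (.012,.018,.024,.058):
        movel([*(p-s*d),.041],v=.05); print(s,np.array(get_ft_force())-f0,get_finger_force())
    shot("w4");print(get_tcp_pos(),get_time())
    cv2.imwrite("pics/w34.png",np.vstack([cv2.imread("pics/w3.png")[:280],cv2.imread("pics/w4.png")[:280]]))
E
```

```text
hit False [0.4751 0.1677 0.0414] [ 0.9381  0.091  -0.6343] 8.475
0.012 [ 0.2126 -1.0262  0.9724] 29.997107684612274
0.018 [-0.9917 -0.9491  0.3057] 29.996914565563202
0.024 [-0.6858 -0.5445  0.6481] 29.996909201145172
0.058 [-0.7927 -0.2296  0.9868] 29.996903836727142
[0.4189 0.1531 0.0411] 10.3333
```

View pics/w34.png

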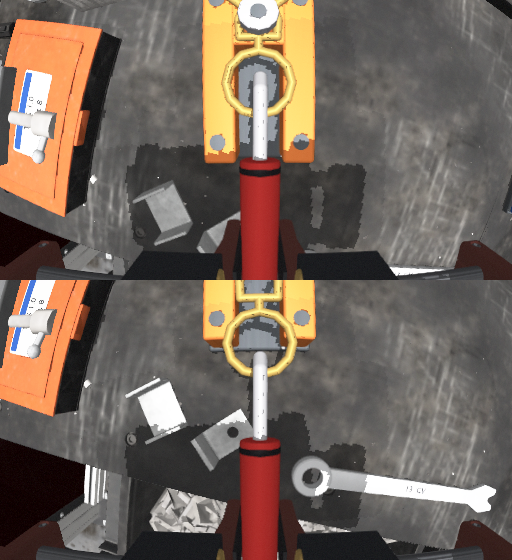

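Top half: the hook is inside the eye before the pull. Bottom half: the ring is drawn toward the robot off the pin, the eye is now at (260,343), and the bend is at the same image place as before, so the pick has not slipped. Next: unhook, check the ring, and return the pick.

```bash
python3 - <<'E'
from h import *
f=np.load("pics/w4.npz");print("eye now",plane(ray_wrist((260,63),f["tcp"],f["q"]),.0435),"was .5623 .1902")
t=np.array(get_tcp_pos());yaw=np.radians(14.5);d=np.array([np.cos(yaw),np.sin(yaw),0])
movel(t+.009*d+[0,0,-.0005],v=.05); movel(t+.009*d+[0,0,.1],v=.1)
im,t,q=shot("w5");print(t,get_time(),get_ft_force())
cv2.imwrite("pics/w5c.png",cv2.imread("pics/w5.png")[:300])
E
```

```text
eye now [0.516  0.177  0.0435] was .5623 .1902
[0.4272 0.1552 0.1406] 11.8833 [ 0.1874 -0.248  -0.6404]
```

View pics/w5c.png

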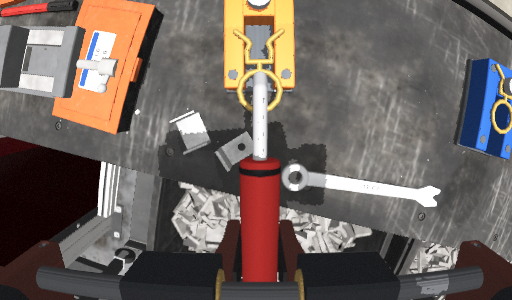

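The ring lies flat on the block, with its eye at (260,88) and its leg tips at (247,52) and (275,52). It is about 48 mm off its place and well short of the pin head at (258,3). Now I lay the pick back.

```bash
python3 - <<'E'
from h import *
f=np.load("pick.npz");c=f["c"];Q=down(float(f["yaw"]))
t=np.array(get_tcp_pos());movel([t[0],t[1],.2],v=.2)
move_pose([.45,-.1,.2],Q);move_pose([*c,.12],Q)
hit=movel([*c,.036],v=.06,until_force=8);print(hit,get_tcp_pos(),get_ft_force())
if get_tcp_pos()[2]<.042:
    command_gripper(1.0);movel([*c,.22],v=.15)
    wait(.3);shot("w6");print(get_time())
    cv2.imwrite("pics/w6c.png",cv2.imread("pics/w6.png")[:300])
E
```

```text
False [ 0.5211 -0.2518  0.0364] [ 0.0408 -0.1233 -1.4868]
18.5
```

View pics/w6c.png

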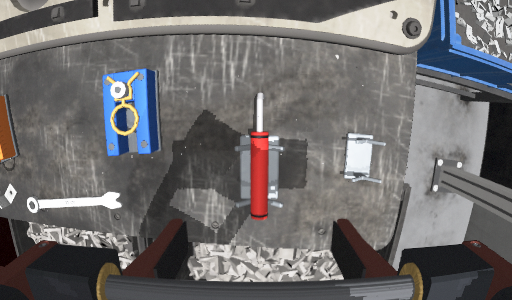

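The pick lies in the larger stand at (260,175), as it did at the start, and the blue ring at (124,115) is untouched. I hand the job in.

```bash
python3 -c "
from station import *
print(job_done(),get_time())"
```

```text
the job is handed in; nothing more can be done
the job is handed in; nothing more can be done
```

The orange block's ring was pulled about 48 mm with the pick and lies flat on its block clear of the pin, the blue ring was not touched, the pick is back in the larger stand, and the job was handed in at about 18.5 s.

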